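# Rebuild the paint tower

## Robot

A 7-joint arm with a two-finger parallel gripper is mounted at the origin on the work surface. World frame = base frame: x ahead of the robot, y to its left, z up, the work surface at z = 0. Lengths are in m, angles in degrees, forces in N, time in s.
With the tool pointing down it reaches from about 0.425 to 0.875 m from the base axis. Payload 4.7 kg.
Tool frame: the origin (TCP) lies midway between the tips of the shut fingers; the grasp point (between the pads) lies env.grip_point_offset behind it (env.grip_point_offset is the distance from the TCP to the grasp point, in m); z points along the fingers, y is the line along which they close (so a half turn about z gives the same grasp; the last joint's range is limited). The gripper opens to 87 mm and grips with 3 to 60 N. Pads are 19 mm wide; open, the fingers measure 117 mm over their backs; the gripper's body (75 mm by 190 mm) begins 51 mm behind the grasp point.
Start: joints at [-67.546, 18.392, -4.016, 83.108, 1.295, 78.541, -3.26], TCP at [0.24, 0.604, 0.193] pointing down, gripper open.
Joint ranges: [-163.93, 163.93], [-17.29, 119.83], [-79.2, 71.16], [3.27, 140.29], [-89.18, 269.18], [5.43, 117.66], [-154.24, 154.24]. Speed limits (degrees/s): [147.25, 147.25, 180, 180, 180, 180, 180].

## Interface

Orientations are given as [roll, pitch, yaw] about the fixed x, y, z axes, in that order (R = Rz(yaw) Ry(pitch) Rx(roll)).
In Python, from cell import env gives the robot as it stands.
- The arm moves only by the shell command python3 -m creep 'ROWS' [FORCE]. ROWS is a JSON object of lists of equal length, an entry for each row: "translation": the shift along the tool's x, y, z in units of 0.08 m (1.0 is 0.08 m), a list of three; "turn": the turn, a rotation vector about the tool's x, y, z in units of 180 degrees (1.0 is 180 degrees), a list of three; "grip": the opening, from 0 (shut) to 1 (fully open). In form: {"translation": [[x, y, z], ...], "turn": [[ax, ay, az], ...], "grip": [grip, ...]}. A call has 1 to 5 rows; each row shifts and turns the commanded pose from where the row before left it, along the tool's axes as they then stand; what a row does not reach is not made up. A row lasts 1/8 s, in which the tool goes at most 62.5 mm and 10.7 degrees, less where a joint would pass 70% of its speed; a pose out of reach is approached as far as the arm can. A call with a number of a shift or a turn outside -1 to 1 is refused whole. A call with a gripper value outside its range is refused whole. The fingers move at their own pace and stop on an object; FORCE is the grip in N (left out, the last holds). Time passes only in rows, so rows that do not move let the fingers close. It gives the time, the measured TCP pose, the force, the opening and the grip force at its end, in the units of the state.
- env.get_obs(): the state, without advancing time (a new reading comes with each control period).
- env.read_camera(name): name is "scene" or "top"; returns a dict with "frame" (384x512x3 uint8, red, green, blue), "z_map" (384x512 float32, m along the optical axis (not along the pixel's ray), 0 where there is no reading), "K" (3x3 intrinsics, pixels), "D" ([k1, k2, p1, p2, k3] as OpenCV has them; the pictures are not rectified), "rvec" (rotation vector, rad) and "tvec" (3), from world to camera coordinates, as OpenCV has them. Camera axes: x right, y down, z forward; pixel columns grow to the right and rows downward; lengths in m; the calibration is good to about 2 mm. A picture is of the moment at which its call begins.
- env.sign_off(): hands the job in; it is judged then, once.
The state is a dict: "time_s": time; "qpos": joint angles; "joint_velocities": joint speeds; "effort": joint torques, N m; "tool_pos": TCP position; "tool_rot": TCP orientation; "force": force on the tool from outside, world axes, zero at the start; "wrist_torque": the same for the moment, N m; "grip_width": finger opening in m; "grasp_force": force on a finger pad.
Only numpy, scipy, OpenCV 4.12 (cv2) and the standard library are available. Lean on these libraries where they do the work, as an engineer would, in place of code of your own. Each camera call takes 0.05 s, during which the arm holds its last target. There are 200 camera calls.

## Task

Put the stacking paint tower back together for the next class: build it up on its green base one piece at a time, the darkest colour lowest, that is black first, then blue, then red, then yellow, and close it with the white lid. Keep the pans paint side up, and let each piece sit level and fully home in the one below. Leave the water pot, the mug and the apple where they stand.

Things in the scene. Friction and masses are not known exactly. Their poses are not given: they have to be found in the camera images.
- black_pan: Loose round white pan with a dry black paint cake, 85 g, 62 mm across (side finely ribbed), 31 mm high, standing upright. Origin: centre of underside, z up. Lowest 5 mm: tapered foot (45 to 50 mm across); side upright from 5 to 31 mm. Mouth on top 54 mm wide, 7 mm deep, rim 3.5 mm. The next piece's foot drops into it, 2 mm play all round, shoulder on the rim: its origin is then 26 mm above this one's.
- blue_pan: Loose round white pan with a dry blue paint cake, 85 g, 62 mm across (side finely ribbed), 31 mm high, standing upright. Origin: centre of underside, z up. Lowest 5 mm: tapered foot (45 to 50 mm across); side upright from 5 to 31 mm. Mouth on top 54 mm wide, 7 mm deep, rim 3.5 mm. The next piece's foot drops into it, 2 mm play all round, shoulder on the rim: its origin is then 26 mm above this one's.
- red_pan: Loose round white pan with a dry red paint cake, 85 g, 62 mm across (side finely ribbed), 31 mm high, standing upright. Origin: centre of underside, z up. Lowest 5 mm: tapered foot (45 to 50 mm across); side upright from 5 to 31 mm. Mouth on top 54 mm wide, 7 mm deep, rim 3.5 mm. The next piece's foot drops into it, 2 mm play all round, shoulder on the rim: its origin is then 26 mm above this one's.
- yellow_pan: Loose round white pan with a dry yellow paint cake, 85 g, 62 mm across (side finely ribbed), 31 mm high, standing upright. Origin: centre of underside, z up. Lowest 5 mm: tapered foot (45 to 50 mm across); side upright from 5 to 31 mm. Mouth on top 54 mm wide, 7 mm deep, rim 3.5 mm. The next piece's foot drops into it, 2 mm play all round, shoulder on the rim: its origin is then 26 mm above this one's.
- lid: Loose round white lid of the paint tower, 40 g, 62 mm across (side finely ribbed), 23 mm high, flat closed top with three thin grey circles, standing right way up. Origin: centre of underside, z up. The same tapered foot as the pans in its lowest 5 mm; side upright from 5 to 23 mm.
- base: Green plastic base of the tower, fixed to the table: a disc 104 mm across, 10 mm high, with a raised central ring (62 mm outside, 54 mm inside), top 17 mm above the table. Origin: centre of underside, z up. A pan's foot drops into the ring, 2 mm play all round, shoulder on the ring: its origin is then 12 mm above the base's.
- seat (a point): Centre of the mouth of the base's ring, level with the ring's top, 17 mm above the table. A pan fully home here has its origin 5 mm below this point.
- water_pot: Bystander: loose red and black tapered plastic water pot, empty, 82 mm across the rim, 90 mm high. Origin: centre of its underside. Stays where it is.
- mug: Bystander: loose dark blue mug with white bands, 84 mm across, 92 mm high, handle on its +y side standing 33 mm out. Origin: centre of its underside. Stays where it is.
- apple: Bystander: loose red apple, 72 mm across, 68 mm high plus stalk. Origin: centre of its underside. Stays where it is.
There are look-alikes about, which are no part of the job. Leave any turquoise look-alike of the red_pan alone. What is shaped like the lid but turquoise is not meant.

How it is judged:
By the outcome, as a careful person would: the job done as asked, in the order asked, and still so for the second after the job is handed in, with the robot touching nothing.
It also fails if it takes over 109 s, if anything falls off the work surface, if the arm or the gripper's body presses on something with over 40 N, if the wrist force passes 120 N, or if a joint passes its speed limit or range.

## Working session

There is one attempt and no reset: what is moved stays moved. The work goes in short steps, Python scripts to look and compute and a shell command to move; the robot and the scene stay as the last step left them, time stands still between calls to the robot, and variables do not carry over. Pictures are saved under pics/ and viewed, at most 14 in all, crops included, and the job is handed in when it is done.

```bash
ls; mkdir -p pics; python3 - <<'E'
from cell import env
import cv2
print(env.get_obs(), env.grip_point_offset)
for n in("scene","top"):
    c=env.read_camera(n); cv2.imwrite(f"pics/{n}0.png",cv2.resize(c["frame"][:,:,::-1],(800,600)))
    print(n,c["K"],c["D"],c["rvec"],c["tvec"])
E
```

```text
pics
{'time_s': 0.0, 'qpos': array([-67.54308628,  18.43921219,  -4.01446744,  83.17461379,
         1.29423098,  78.54216637,  -3.26073122]), 'joint_velocities': array([-0.03849502, -0.05721553,  0.04129762, -0.04095121,  0.04292257,
        0.00802061,  0.05018694]), 'effort': array([ 2.70492337e-04, -4.91297328e+01, -4.03658794e-01, -3.12519264e+01,
       -6.37376332e-02,  4.42310655e-02,  1.81386049e-04]), 'tool_pos': array([0.23962707, 0.60355288, 0.19216223]), 'tool_rot': array([-1.79889205e+02,  5.41023975e-03,  1.58350940e+02]), 'force': array([-0.2284252 , -0.39210831, -0.09327542]), 'wrist_torque': array([-0.02281664, -0.02836782, -0.02907778]), 'grasp_force': 0.0, 'grip_width': 0.08694362342950039} 0.0187
scene [[404.46267194   0.         255.09814899]
 [  0.         404.46267194 190.03886132]
 [  0.           0.           1.        ]] [-0.13011217  0.          0.          0.          0.        ] [ 0.77271904  2.80578616 -0.74424917] [ 0.49128164 -0.25192028  1.2293857 ]
top [[460.03347131   0.         259.44730297]
 [  0.         460.03347131 199.35474274]
 [  0.           0.           1.        ]] [-0.15473745  0.          0.          0.          0.        ] [ 2.20424369 -2.15485752  0.12903121] [-0.02442761  0.55752501  1.21680927]
```

View pics/top0.png

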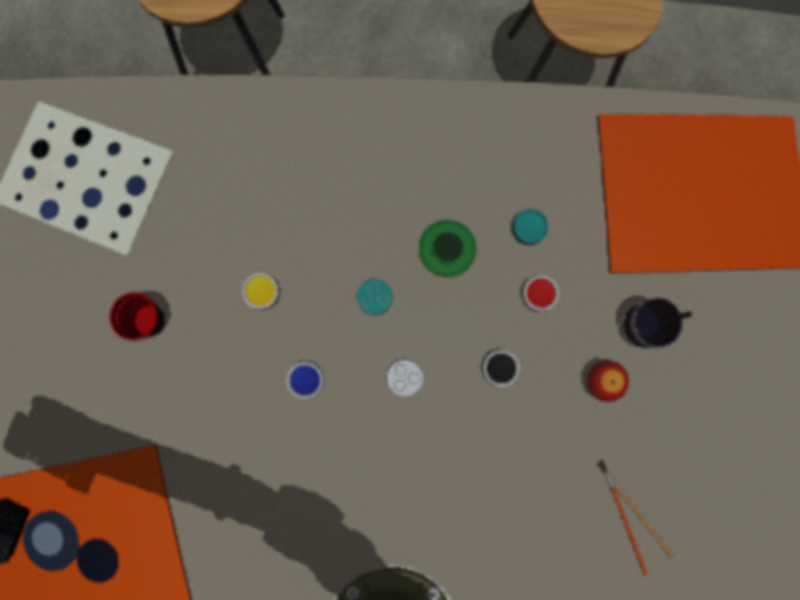

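View pics/scene0.png

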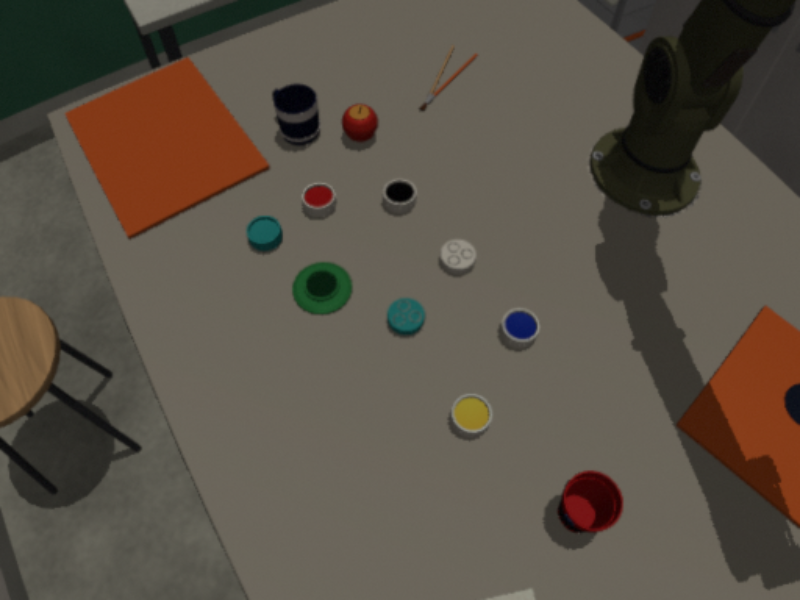

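The top view, in 800-px coordinates, shows yellow (260,291), blue (304,380), white lid (405,378), black (501,368), red (541,293) and the base (447,248). The look-alikes are a turquoise lid (375,296) and a turquoise pan (530,226). The bystanders are the pot (135,316), mug (655,322) and apple (608,381).

Lid candidates are white (405,378) and turquoise (375,296), and the white one is meant. Red-pan candidates are red cake (541,293) and turquoise (530,226), and the red one is meant. The next crop should confirm both.

```bash
cat > h.py <<'E'
from cell import env
import cv2, numpy as np
def ray(c,uv,z):
    n=cv2.undistortPoints(np.array([[uv]],float),c["K"],c["D"])[0,0]
    R=cv2.Rodrigues(np.array(c["rvec"],float))[0]; o=-R.T@np.ravel(c["tvec"]); d=R.T@np.array([*n,1.])
    return (o+d*(z-o[2])/d[2])
def point(c,uv):  # from depth
    u,v=map(int,np.round(uv)); zz=np.median(c["z_map"][v-2:v+3,u-2:u+3])
    n=cv2.undistortPoints(np.array([[uv]],float),c["K"],c["D"])[0,0]
    R=cv2.Rodrigues(np.array(c["rvec"],float))[0]
    return R.T@(np.array([*n,1.])*zz-np.ravel(c["tvec"]))
def masks(c):
    h=cv2.cvtColor(cv2.GaussianBlur(c["frame"],(3,3),0),cv2.COLOR_RGB2HSV).astype(int); H,S,V=h[...,0],h[...,1],h[...,2]
    return dict(black=(V<60,.0275),blue=((H>110)&(H<130)&(S>150)&(V>80),.0275),red=(((H<6)|(H>174))&(S>150)&(V>80),.0275),
      yellow=((H>22)&(H<35)&(S>130),.0275),lid=((S<40)&(V>150),.023),base=((H>50)&(H<75)&(S>100),.010))
def find(c,name,near=None,amin=60,amax=2500,z=None):
    m,z0=masks(c)[name]; z=z0 if z is None else z
    out=[]
    for k in cv2.findContours(m.astype(np.uint8),cv2.RETR_EXTERNAL,cv2.CHAIN_APPROX_NONE)[0]:
        k=cv2.convexHull(k); a=cv2.contourArea(k)
        if amin<a<amax:
            M=cv2.moments(k); uv=(M['m10']/a,M['m01']/a); p=ray(c,uv,z)
            if near is None or np.hypot(*(p[:2]-near))<.05: out.append((uv,a,p,point(c,uv)))
    return out
E
python3 - <<'E'
from h import *
np.set_printoptions(precision=4,suppress=True)
for n in("top","scene"):
    c=env.read_camera(n)
    for k in("black","blue","red","yellow","lid","base"):
        for uv,a,p,q in find(c,k):
            if .3<p[0]<.9 and abs(p[1])<.5: print(n,k,np.round(uv,1),a,p,"depth",q)
    if n=="top": cv2.imwrite("pics/crop0.png",cv2.resize(c["frame"][130:260,140:370,::-1],(800,452),interpolation=cv2.INTER_CUBIC))
E
```

```text
top black [320.3 235.2] 217.0 [ 0.4646 -0.1783  0.0275] depth [ 0.4647 -0.1789  0.0233]
top black [ 83.8 203.4] 301.0 [0.5355 0.4705 0.0275] depth [0.5362 0.4739 0.0183]
top black [417.8 206.2] 990.0 [ 0.5493 -0.4517  0.0275] depth [ 0.5512 -0.4593  0.0071]
top black [100.3 200.9] 206.0 [0.5434 0.424  0.0275] depth [0.539  0.4074 0.0773]
top black [286.4 157.8] 226.0 [ 0.674  -0.0831  0.0275] depth [ 0.6773 -0.0844  0.0105]
top blue [194.7 243. ] 209.5 [0.4362 0.1594 0.0275] depth [0.4362 0.1598 0.0244]
top red [389.9 244. ] 410.0 [ 0.4438 -0.3711  0.0275] depth [ 0.4435 -0.3588  0.0674]
top red [ 87.7 200.3] 492.5 [0.5441 0.4598 0.0275] depth [0.5461 0.4678 0.0054]
top red [345.9 187. ] 209.5 [ 0.5977 -0.248   0.0275] depth [ 0.5983 -0.249   0.0228]
top yellow [166.3 185.8] 242.5 [0.5889 0.2425 0.0275] depth [0.5895 0.2433 0.0231]
top lid [258.8 241.6] 339.0 [ 0.444  -0.0125  0.023 ] depth [ 0.444  -0.0125  0.0236]
top base [286.  158.7] 941.5 [ 0.675  -0.0833  0.01  ] depth [ 0.6749 -0.0833  0.0103]
scene black [362.3 335.1] 571.0 [0.5643 0.4499 0.0275] depth [0.5636 0.4499 0.0251]
[... 432 characters left out ...]
0241]
scene black [229.1  87.8] 197.5 [ 0.4622 -0.3405  0.0275] depth [ 0.4629 -0.339   0.0292]
scene black [190.2  82.4] 543.0 [ 0.5548 -0.4238  0.0275] depth [ 0.5622 -0.4016  0.0506]
scene blue [332.9 207.7] 211.5 [0.4346 0.1576 0.0275] depth [0.4334 0.1567 0.0249]
scene red [372.1 318.8] 585.5 [0.5236 0.4329 0.0275] depth [0.5154 0.4322 0.0045]
scene red [203.3 125.1] 150.5 [ 0.5966 -0.2504  0.0275] depth [ 0.5956 -0.2532  0.0239]
scene red [230.2  75.5] 198.5 [ 0.4335 -0.3855  0.0275] depth [ 0.4512 -0.3495  0.0665]
scene yellow [301.5 264.3] 316.0 [0.5881 0.2416 0.0275] depth [0.5869 0.2405 0.0232]
scene base [205.8 184.1] 916.5 [ 0.6777 -0.0808  0.01  ] depth [ 0.6779 -0.0802  0.0109]
```

View pics/crop0.png

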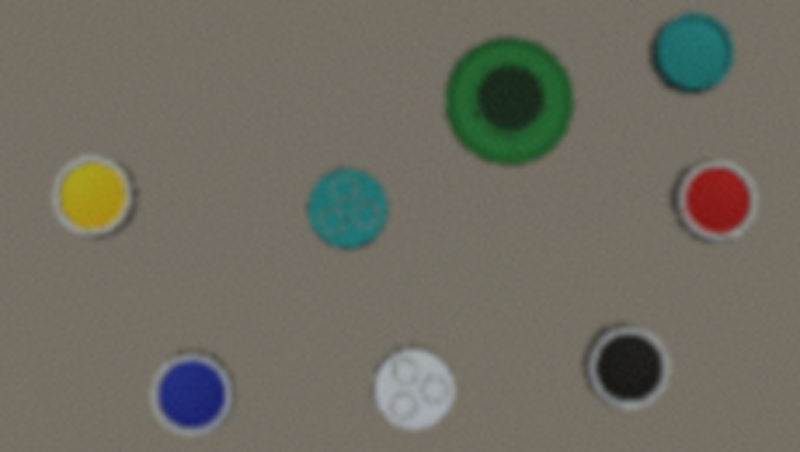

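The crop confirms the targets: white lid at crop (415,389), red pan (718,200), black (629,367). The turquoise pan (693,52) and turquoise lid (347,208) stay untouched. Heights and sizes agree with what was given, so I'm moving now.

```bash
python3 -m creep '{"translation":[[0,0,0],[0,0,0],[0,0,0]],"turn":[[0,0,-0.04],[0,0,-0.04],[0,0,-0.04]],"grip":[1,1,1]}' 30
python3 -m creep '{"translation":[[-0.4,-0.63,0],[-0.4,-0.63,0],[-0.4,-0.63,0],[-0.4,-0.63,0]],"turn":[[0,0,0],[0,0,0],[0,0,0],[0,0,0]],"grip":[1,1,1,1]}'
python3 -m creep '{"translation":[[-0.4,-0.63,0],[-0.4,-0.63,0],[-0.4,-0.63,0],[-0.4,-0.63,0]],"turn":[[0,0,0],[0,0,0],[0,0,0],[0,0,0]],"grip":[1,1,1,1]}'
```

```text
time_s: 0.57
tool_pos: [0.2397, 0.604, 0.193]
tool_rot: [-180.0, -0.0, -179.8]
force: [-0.3, 1.1, 0.4]
grip_width: 0.087
grasp_force: 0.0
time_s: 1.08
tool_pos: [0.3685, 0.4006, 0.1933]
tool_rot: [180.0, 0.0, 180.0]
force: [0.1, 0.2, 0.2]
grip_width: 0.0869
grasp_force: 0.0
time_s: 1.58
tool_pos: [0.4962, 0.1991, 0.1934]
tool_rot: [180.0, 0.0, 180.0]
force: [1.0, -0.6, -0.4]
grip_width: 0.0873
grasp_force: 0.0
```

```bash
python3 -m creep '{"translation":[[0.05,-0.67,0.1],[0.05,-0.67,0.1],[0.05,-0.67,0.1],[0.06,-0.67,0.1]],"turn":[[0,0,0],[0,0,0],[0,0,0],[0,0,0]],"grip":[1,1,1,1]}' >/dev/null
python3 -m creep '{"translation":[[0.06,-0.67,0.15],[0.06,-0.67,0.15],[0.06,-0.71,0.15],[0,0,0]],"turn":[[0,0,0],[0,0,0],[0,0,0],[0,0,0]],"grip":[1,1,1,1]}'
```

```text
time_s: 2.58
tool_pos: [0.4618, -0.1827, 0.1246]
tool_rot: [-179.9, -0.1, 179.4]
force: [-0.9, 0.1, 0.5]
grip_width: 0.0873
grasp_force: 0.0
```

```bash
python3 -m creep '{"translation":[[0,0,0],[0,0,0]],"turn":[[0,0,0],[0,0,0]],"grip":[1,1]}'
```

```text
time_s: 2.82
tool_pos: [0.4645, -0.176, 0.1254]
tool_rot: [180.0, 0.0, -179.9]
force: [0.1, 0.3, -0.9]
grip_width: 0.087
grasp_force: 0.0
```

```bash
python3 -m creep '{"translation":[[0,0,0.3],[0,0,0.4],[0,0,0.4],[0,0,0.25],[0,0,0.12]],"turn":[[0,0,0],[0,0,0],[0,0,0],[0,0,0],[0,0,0]],"grip":[1,1,1,1,1]}'
python3 -m creep '{"translation":[[0,0,0],[0,0,0],[0,0,0],[0,0,0],[0,0,0]],"turn":[[0,0,0],[0,0,0],[0,0,0],[0,0,0],[0,0,0]],"grip":[0.9,0.6,0,0,0]}' 25
```

```text
time_s: 3.45
tool_pos: [0.4637, -0.1761, 0.0067]
tool_rot: [180.0, -0.1, -179.9]
force: [0.5, 0.7, -0.3]
grip_width: 0.0869
grasp_force: 0.0
time_s: 4.08
tool_pos: [0.4642, -0.1776, 0.0079]
tool_rot: [180.0, 0.0, 180.0]
force: [-0.6, -0.1, 0.5]
grip_width: 0.0462
grasp_force: 0.0
```

```bash
python3 - <<'E'
from h import *
print(env.get_obs()["grip_width"])
a=env.read_camera("top")["frame"][170:290,260:400,::-1]; b=env.read_camera("scene")["frame"][70:190,190:330,::-1]
cv2.imwrite("pics/g1.png",cv2.resize(np.hstack([a,b]),None,fx=2.8,fy=2.8,interpolation=2))
E
```

```text
0.046215501974428835
```

View pics/g1.png

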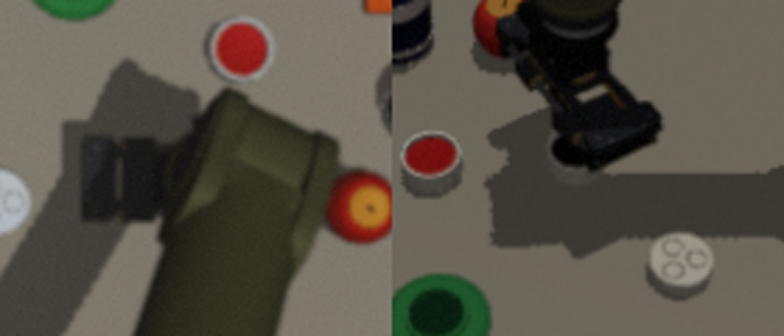

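The top crop shows the hand's left half at crop (110,180) and the rest hidden under the arm. The scene crop shows the pan still at about (573,160), below the body. The opening is 46 mm with no grip force, which doesn't fit a 62 mm pan, so I'm checking the hand's real position before closing any further.

```bash
python3 - <<'E'
from h import *
np.set_printoptions(precision=4,suppress=True)
o=env.get_obs(); print(o["grip_width"],o["grasp_force"],o["joint_velocities"],o["qpos"],o["tool_pos"])
for n in("top","scene"):
    c=env.read_camera(n); z=c["z_map"]; H,W=z.shape
    uu,vv=np.meshgrid(np.arange(W),np.arange(H)); n2=cv2.undistortPoints(np.stack([uu,vv],-1).reshape(-1,1,2).astype(float),c["K"],c["D"]).reshape(-1,2)
    R=cv2.Rodrigues(np.array(c["rvec"],float))[0]; P=(np.c_[n2,np.ones(len(n2))]*z.reshape(-1,1)-np.ravel(c["tvec"]))@R
    P=P[z.reshape(-1)>0]; m=(abs(P[:,0]-.4646)<.1)&(abs(P[:,1]+.178)<.11)
    for lo,hi in((.004,.02),(.02,.04),(.04,.065),(.07,.1),(.1,.14)):
        q=P[m&(P[:,2]>lo)&(P[:,2]<hi)]
        if len(q)>3: print(n,lo,len(q),q.min(0),q.max(0),np.median(q,0))
E
```

```text
0.03852915128117419 0.0 [ 0.0143  0.0649 -0.0835 -0.0016  0.0842 -0.0228  0.0639] [-12.8824  11.1847  33.4984 117.1897  -7.6465  53.6815 114.6115] [ 0.464  -0.1776  0.0077]
top 0.004 174 [ 0.3654 -0.2871  0.004 ] [ 0.5639 -0.069   0.0084] [ 0.5129 -0.1342  0.0049]
top 0.1 337 [ 0.4272 -0.1627  0.1106] [ 0.5022 -0.0851  0.1397] [ 0.4646 -0.1374  0.1306]
scene 0.004 147 [ 0.3647 -0.2875  0.004 ] [ 0.5643 -0.0699  0.0188] [ 0.489  -0.156   0.0051]
scene 0.02 161 [ 0.458  -0.2094  0.0202] [ 0.4946 -0.1463  0.0394] [ 0.4782 -0.1766  0.025 ]
scene 0.04 24 [ 0.4687 -0.2034  0.0401] [ 0.4765 -0.1501  0.0622] [ 0.4736 -0.1532  0.0487]
scene 0.07 14 [ 0.4664 -0.2085  0.0823] [ 0.4756 -0.1942  0.0988] [ 0.4717 -0.1999  0.0907]
scene 0.1 547 [ 0.4288 -0.2682  0.1012] [ 0.5028 -0.0837  0.1399] [ 0.4895 -0.1446  0.1301]
```

```bash
python3 -m creep '{"translation":[[0,0,0],[0,0,0],[0,0,0],[0,0,0]],"turn":[[0,0,0],[0,0,0],[0,0,0],[0,0,0]],"grip":[1,1,1,1]}'
python3 - <<'E'
from h import *
np.set_printoptions(precision=3,suppress=True)
c=env.read_camera("scene"); f=c["frame"][80:150,210:300,::-1].astype(float)
cv2.imwrite("pics/g2.png",cv2.resize(np.clip(255*(f/255)**.4,0,255).astype(np.uint8),None,fx=8,fy=8,interpolation=2))
E
```

```text
time_s: 4.78
tool_pos: [0.464, -0.1776, 0.0076]
tool_rot: [180.0, 0.0, 180.0]
force: [0.4, -0.4, -0.7]
grip_width: 0.0625
grasp_force: 0.0
```

View pics/g2.png

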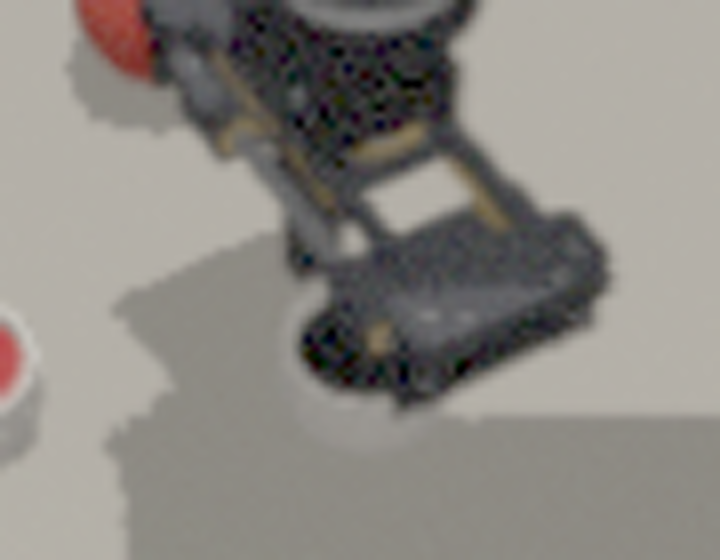

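```bash
python3 -m creep '{"translation":[[0,0,0],[0,0,0],[0,0,0]],"turn":[[0,0,0],[0,0,0],[0,0,0]],"grip":[1,1,1]}'
python3 - <<'E'
from h import *
np.set_printoptions(precision=0,suppress=True,linewidth=250)
c=env.read_camera("scene"); z=c["z_map"]; R=cv2.Rodrigues(np.array(c["rvec"],float))[0]
U,V=np.meshgrid(np.arange(236,290,2),np.arange(96,134,2)); uv=np.stack([U,V],-1).reshape(-1,1,2).astype(float)
n=cv2.undistortPoints(uv,c["K"],c["D"]).reshape(-1,2); zz=z[V,U].reshape(-1,1)
P=((np.c_[n,np.ones(len(n))]*zz-np.ravel(c["tvec"]))@R).reshape(*U.shape,3)*1000
for k in range(3): print("xyz"[k]); print(P[...,k].astype(int))
E
```

```text
time_s: 5.2
tool_pos: [0.464, -0.1776, 0.0077]
tool_rot: [180.0, 0.0, 180.0]
force: [0.1, 0.5, -0.1]
grip_width: 0.0864
grasp_force: 0.0
x
[[498 496 493 474 486 489 487 484 485 478 471 465 456 449 449 444 440 359 352 348 341 335 330 326 319 313 309]
 [455 449 496 492 472 487 489 487 486 477 468 464 456 457 452 447 443 363 357 352 345 340 336 329 325 318 314]
 [456 453 446 494 489 469 488 486 483 478 475 471 466 457 451 444 445 442 362 357 352 346 341 334 329 325 318]
 [462 456 450 444 494 471 462 489 486 482 477 471 462 847 386 379 447 445 443 360 355 350 344 339 335 327 324]
 [465 459 455 449 495 493 463 456 490 486 411 407 403 396 391 387 381 445 445 440 361 353 349 344 338 333 327]
 [469 463 459 455 474 496 492 456 427 488 486 412 409 401 396 391 384 379 447 446 441 438 432 348 342 337 332]
 [473 468 461 457 473 470 495 489 430 489 487 484 410 405 399 392 392 384 444 449 445 440 434 431 348 344 338]
 [478 472 466 462 474 471 465 492 489 430 488 488 483 409 402 461 457 461 457 452 447 444 439 434 430 347 340]
 [480 475 471 464 461 471 449 496 492 435 430 489 486 481 468 472 470 465
[... 5185 characters left out ...]
 143 137 124 117 111   0 941   1]
 [  4   0   3   1   0  30  26  27  24 114 128 131 144 148 148 149 147 141 137 131 117 115 107   2  -1   0   1]
 [  1   0  -4   2   0  30  27  26  22  21 119 125 137 146 145 142 133 130 119 116 109   3   0   1   1   2   1]
 [  3  -1   3   1  -1  32  27  23  23  25  26 120 128 135 136 123 117 111 110   2   0   0   0   0   0   1   0]
 [  1   0   0   1   0  22  29  23  25  28  26  24 119 121 118 112 109   2   1   0  -1   1  -3   0  -1   0  -1]
 [ -3   0   1   1   0  16  22  30  33  32  32  30 112 114 110  53  46   0   1  -1   0   2   2   3   2   2  -1]
 [ -2   5   1  -1   1   3  17  21  25  22 941  22  23  50  50  41  40  -1  -2   3   0   1   0  -1   2   0   1]]
```

The depth map puts the open fingertips at z≈0.037–0.039, with the body bottom near 0.107. The reported TCP z is 0.008, so the fingers really sit about 30 mm higher than reported and closed above the pan. X and y agree. I'll descend further and watch the force.

```bash
python3 -m creep '{"translation":[[0,0,0.1],[0,0,0.1],[0,0,0.1],[0,0,0]],"turn":[[0,0,0],[0,0,0],[0,0,0],[0,0,0]],"grip":[1,1,1,1]}'
python3 - <<'E'
from h import *
np.set_printoptions(precision=0,suppress=True,linewidth=250)
c=env.read_camera("scene"); z=c["z_map"]; R=cv2.Rodrigues(np.array(c["rvec"],float))[0]
U,V=np.meshgrid(np.arange(238,274,2),np.arange(104,144,2)); uv=np.stack([U,V],-1).reshape(-1,1,2).astype(float)
n=cv2.undistortPoints(uv,c["K"],c["D"]).reshape(-1,2); zz=z[V,U].reshape(-1,1)
P=((np.c_[n,np.ones(len(n))]*zz-np.ravel(c["tvec"]))@R).reshape(*U.shape,3)*1000
for k in (1,2): print("xyz"[k]); print(P[...,k].astype(int))
E
```

```text
time_s: 5.75
tool_pos: [0.4631, -0.1774, -0.0173]
tool_rot: [180.0, -0.1, 179.9]
force: [-0.4, -0.5, 0.8]
grip_width: 0.0868
grasp_force: 0.0
y
[[-285 -207 -204 -228 -191 -175 -169 -163 -163 -163 -166 -166 -158 -156 -155 -150 -147 -234]
 [-284 -279 -199 -195 -221 -177 -168 -159 -163 -159 -157 -155 -156 -156 -155 -145 -141 -228]
 [-277 -273 -269 -189 -188 -224 -166 -158 -156 -153 -156 -154 -237 -235 -231 -145 -136 -132]
 [-270 -264 -263 -187 -180 -221 -220 -155 -150 -155 -235 -235 -229 -228 -228 -221 -136 -128]
 [-261 -258 -258 -227 -176 -173 -220 -240 -144 -141 -230 -225 -222 -219 -218 -216 -135 -125]
 [-253 -253 -248 -227 -224 -166 -161 -234 -148 -135 -135 -220 -217 -217 -211 -209 -206 -126]
 [-249 -242 -241 -227 -221 -220 -158 -155 -202 -134 -127 -125 -185 -210 -203 -129 -111 -109]
 [-241 -239 -235 -229 -230 -203 -155 -148 -199 -197 -125 -120 -184 -128 -111 -109 -107 -103]
 [-236 -230 -230 -227 -200 -200 -200 -145 -138 -189 -187 -114 -111 -110 -105 -102 -100  -99]
 [-228 -226 -222 -219 -193 -198 -194 -189 -130 -124 -125 -108 -106 -101  -98  -98  -94  -91]
 [-221 -217 -213 -212 -188
[... 1707 characters left out ...]
124 127 125 123 124 121]
 [  0  -2   4   1  29  25  24  23  94 106 117 125 122 124 126 125 126 121]
 [  0   1   2   0  21  28  25  28  24  98 103 117 126 126 125 123 118 110]
 [  0   3  -1   0  13  23  28  33  32  91 100 115 120 124 118 112 107  91]
 [  1  -1   3   2   3  15  19  22  26  25  95 102 113 108 106  95  87  84]
 [  0  -1   3   2  -1   0  11  14  16  18  17  95  93  89  89  82  -1   0]
 [  0   0  -2   1  -2   0   1  -3   5   8   2  86  86  81  23  20   0   1]
 [  2  -1   2   0  -1   4  -1   0  -1   0   0   1  25  22  15   1   0   0]
 [ -1   3   0   2   0   0   0   0   0   0   0   0  12   1   2   0   2   1]
 [  0  -1   4  -3   0   0   0   0  -1   0   0   0   0   0   0  -1   0   0]]
```

Tips are now at z≈0.012, straddling the pan. Closing.

```bash
python3 -m creep '{"translation":[[0,0,0],[0,0,0],[0,0,0],[0,0,0]],"turn":[[0,0,0],[0,0,0],[0,0,0],[0,0,0]],"grip":[0.6,0.6,0.6,0.6]}' 25
```

```text
time_s: 6.3
tool_pos: [0.4642, -0.1776, -0.0162]
tool_rot: [180.0, 0.0, 180.0]
force: [0.5, -0.6, 1.0]
grip_width: 0.0611
grasp_force: 25.0
```

```bash
python3 -m creep '{"translation":[[0,0,-0.4],[0,0,-0.6],[-0.3,0.14,-0.2],[-0.6,0.27,0],[-0.6,0.27,0]],"turn":[[0,0,0],[0,0,0],[0,0,0],[0,0,0],[0,0,0]],"grip":[0.6,0.6,0.6,0.6,0.6]}'
python3 -m creep '{"translation":[[-0.6,0.27,0],[-0.5,0.23,0],[0,0,0],[0,0,0]],"turn":[[0,0,0],[0,0,0],[0,0,0],[0,0,0]],"grip":[0.6,0.6,0.6,0.6]}'
python3 - <<'E'
from h import *
a=env.read_camera("scene"); f=a["frame"][120:200,160:260,::-1].astype(float)
cv2.imwrite("pics/h1.png",cv2.resize(np.clip(255*(f/255)**.5,0,255).astype(np.uint8),None,fx=7,fy=7,interpolation=2))
E
```

```text
time_s: 6.92
tool_pos: [0.5855, -0.1227, 0.0802]
tool_rot: [180.0, 0.1, 179.9]
force: [-0.5, -1.1, -0.5]
grip_width: 0.0612
grasp_force: 25.0
time_s: 7.42
tool_pos: [0.671, -0.0842, 0.079]
tool_rot: [-180.0, -0.1, 179.9]
force: [-0.7, -0.3, -1.6]
grip_width: 0.061
grasp_force: 25.0
```

View pics/h1.png

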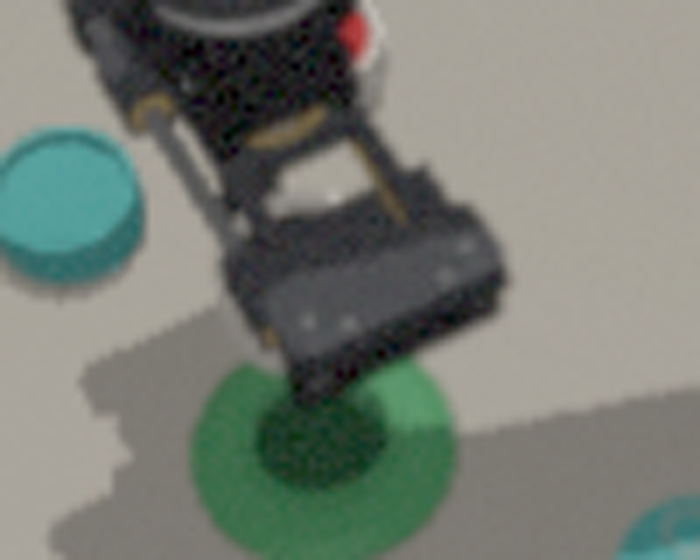

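The scene crop shows the hand over the base (hole at crop (320,440)), with the pan hidden behind the body. The grip still reads 61 mm and 25 N. Lowering.

```bash
python3 -m creep '{"translation":[[-0.03,0,0.2],[0,0,0.3],[0,0,0.25],[0,0,0.15],[0,0,0]],"turn":[[0,0,0],[0,0,0],[0,0,0],[0,0,0],[0,0,0]],"grip":[0.6,0.6,0.6,0.6,0.6]}'
python3 -m creep '{"translation":[[0,0,0.05],[0,0,0.05],[0,0,0]],"turn":[[0,0,0],[0,0,0],[0,0,0]],"grip":[0.6,0.6,0.6]}'
```

```text
time_s: 8.1
tool_pos: [0.6735, -0.0834, 0.0064]
tool_rot: [180.0, -0.1, 179.9]
force: [-0.2, -0.7, 0.3]
grip_width: 0.0613
grasp_force: 25.0
time_s: 8.48
tool_pos: [0.6744, -0.0833, -0.0004]
tool_rot: [180.0, 0.0, 180.0]
force: [-0.8, 0.5, -0.6]
grip_width: 0.0613
grasp_force: 25.0
```

```bash
python3 -m creep '{"translation":[[0,0,0.04],[0,0,0],[0,0,0]],"turn":[[0,0,0],[0,0,0],[0,0,0]],"grip":[0.6,0.6,0.6]}'
python3 -m creep '{"translation":[[0,0,0.015],[0,0,0],[0,0,0]],"turn":[[0,0,0],[0,0,0],[0,0,0]],"grip":[0.6,0.6,0.6]}'
```

```text
time_s: 8.85
tool_pos: [0.6745, -0.0833, -0.0035]
tool_rot: [180.0, 0.0, 180.0]
force: [0.4, -0.8, -1.5]
grip_width: 0.0612
grasp_force: 25.0
time_s: 9.22
tool_pos: [0.6747, -0.0834, -0.0041]
tool_rot: [180.0, 0.0, 180.0]
force: [-1.2, 1.2, 5.7]
grip_width: 0.0611
grasp_force: 25.0
```

Contact of 5.7 N came at the predicted seat height, so the pan is home. I'll release, retreat toward blue and check.

```bash
python3 -m creep '{"translation":[[0,0,0],[0,0,0],[0,0,0],[0,0,-0.4],[0,0,-0.5]],"turn":[[0,0,0],[0,0,0],[0,0,0],[0,0,0],[0,0,0]],"grip":[1,1,1,1,1]}'
python3 -m creep '{"translation":[[0.3,0.3,-0.1],[0.5,0.5,0],[0.6,0.6,0],[0.6,0.6,0],[0.5,0.5,0]],"turn":[[0,0,0],[0,0,0],[0,0,0],[0,0,0],[0,0,0]],"grip":[1,1,1,1,1]}'
python3 -m creep '{"translation":[[0.3,0.3,0],[0.18,0.23,0],[0,0,0],[0,0,0]],"turn":[[0,0,0],[0,0,0],[0,0,0],[0,0,0]],"grip":[1,1,1,1]}'
python3 - <<'E'
from h import *
np.set_printoptions(precision=4,suppress=True)
for n in("top","scene"):
    c=env.read_camera(n)
    for k,z in(("black",.0395),("base",.01),("blue",.0275)):
        for uv,a,p,q in find(c,k,z=z):
            if .4<p[0]<.75 and abs(p[1])<.25: print(n,k,np.round(uv,1),a,p,"depth",q)
E
```

```text
time_s: 9.85
tool_pos: [0.6734, -0.0832, 0.0666]
tool_rot: [-180.0, -0.2, 180.0]
force: [0.6, 0.5, 0.4]
grip_width: 0.086
grasp_force: 0.0
time_s: 10.48
tool_pos: [0.4805, 0.1108, 0.0752]
tool_rot: [180.0, 0.0, 180.0]
force: [-0.5, 1.0, -1.0]
grip_width: 0.087
grasp_force: 0.0
time_s: 10.98
tool_pos: [0.4446, 0.1507, 0.0754]
tool_rot: [-180.0, 0.0, 179.9]
force: [-0.7, -1.2, -0.4]
grip_width: 0.0868
grasp_force: 0.0
top black [287.  156.7] 211.5 [ 0.6748 -0.0837  0.0395] depth [ 0.6756 -0.084   0.0352]
top base [286.  158.7] 941.0 [ 0.675  -0.0833  0.01  ] depth [ 0.6701 -0.0814  0.0356]
scene black [257.4 211.3] 61.0 [0.6087 0.0727 0.0395] depth [0.6039 0.065  0.0215]
scene black [204.1 188.9] 87.0 [ 0.6935 -0.053   0.0395] depth [ 0.692  -0.0582  0.0304]
scene black [205.  176.2] 213.0 [ 0.674  -0.0862  0.0395] depth [ 0.6733 -0.0885  0.0357]
scene black [170.1 155.9] 126.5 [ 0.726  -0.1929  0.0395] depth [ 0.7242 -0.2027  0.0258]
scene base [206.  185.6] 810.0 [ 0.6796 -0.0761  0.01  ] depth [ 0.6847 -0.0598  0.0384]
```

Black is seated: its cake is at z 0.035 and centred within 0.5 mm. Two steps clipped, leaving blue about 8 mm off in each axis, so I'll correct and grasp.

```bash
python3 -m creep '{"translation":[[0.1,0.11,0.1],[0,0,0.4],[0,0,0.4],[0,0,0.24],[0,0,0]],"turn":[[0,0,0],[0,0,0],[0,0,0],[0,0,0],[0,0,0]],"grip":[1,1,1,1,1]}'
python3 -m creep '{"translation":[[0,0,0],[0,0,0],[0,0,0],[0,0,0]],"turn":[[0,0,0],[0,0,0],[0,0,0],[0,0,0]],"grip":[0.6,0.6,0.6,0.6]}' 25
```

```text
time_s: 11.7
tool_pos: [0.4339, 0.1596, -0.0178]
tool_rot: [-179.9, -0.2, 179.9]
force: [0.7, 0.1, 0.5]
grip_width: 0.0872
grasp_force: 0.0
time_s: 12.2
tool_pos: [0.4364, 0.1607, -0.0153]
tool_rot: [180.0, 0.1, 180.0]
force: [-0.3, -0.6, 3.4]
grip_width: 0.0614
grasp_force: 25.0
```

```bash
python3 -m creep '{"translation":[[0,0,-0.4],[0,0,-0.5],[-0.3,-0.31,-0.2],[-0.5,-0.51,0],[-0.5,-0.51,0]],"turn":[[0,0,0],[0,0,0],[0,0,0],[0,0,0],[0,0,0]],"grip":[0.6,0.6,0.6,0.6,0.6]}'
python3 -m creep '{"translation":[[-0.5,-0.51,0],[-0.5,-0.51,0],[-0.4,-0.41,0],[-0.28,-0.28,0],[0,0,0]],"turn":[[0,0,0],[0,0,0],[0,0,0],[0,0,0],[0,0,0]],"grip":[0.6,0.6,0.6,0.6,0.6]}'
python3 -m creep '{"translation":[[0,0,0],[0,0,0]],"turn":[[0,0,0],[0,0,0]],"grip":[0.6,0.6]}'
```

```text
time_s: 12.82
tool_pos: [0.541, 0.0535, 0.0727]
tool_rot: [179.9, 0.1, -180.0]
force: [0.1, 0.4, -0.3]
grip_width: 0.0612
grasp_force: 25.0
time_s: 13.45
tool_pos: [0.6746, -0.0863, 0.0714]
tool_rot: [-179.9, -0.0, 179.7]
force: [-0.0, 0.3, -0.7]
grip_width: 0.0612
grasp_force: 25.0
time_s: 13.7
tool_pos: [0.6735, -0.0812, 0.072]
tool_rot: [179.9, -0.0, -179.9]
force: [0.1, 0.3, -0.4]
grip_width: 0.0617
grasp_force: 25.0
```

```bash
python3 -m creep '{"translation":[[0,0,0.2],[0,0,0.2],[0,0,0.08],[0,0,0],[0,0,0]],"turn":[[0,0,0],[0,0,0],[0,0,0],[0,0,0],[0,0,0]],"grip":[0.6,0.6,0.6,0.6,0.6]}'
python3 -m creep '{"translation":[[0,0,0.05],[0,0,0.04],[0,0,0],[0,0,0]],"turn":[[0,0,0],[0,0,0],[0,0,0],[0,0,0]],"grip":[0.6,0.6,0.6,0.6]}'
```

```text
time_s: 14.32
tool_pos: [0.6745, -0.0832, 0.034]
tool_rot: [-180.0, 0.0, 179.9]
force: [-0.1, 0.3, -0.8]
grip_width: 0.0614
grasp_force: 25.0
time_s: 14.82
tool_pos: [0.6741, -0.083, 0.0265]
tool_rot: [180.0, 0.0, 180.0]
force: [-0.5, -0.1, 0.2]
grip_width: 0.0617
grasp_force: 25.0
```

```bash
python3 -m creep '{"translation":[[0,0,0.03],[0,0,0],[0,0,0]],"turn":[[0,0,0],[0,0,0],[0,0,0]],"grip":[0.6,0.6,0.6]}'
python3 -m creep '{"translation":[[0,0,0.02],[0,0,0],[0,0,0]],"turn":[[0,0,0],[0,0,0],[0,0,0]],"grip":[0.6,0.6,0.6]}'
```

```text
time_s: 15.2
tool_pos: [0.674, -0.083, 0.024]
tool_rot: [180.0, -0.0, 180.0]
force: [0.3, 0.2, -0.7]
grip_width: 0.0612
grasp_force: 25.0
time_s: 15.58
tool_pos: [0.6743, -0.083, 0.0228]
tool_rot: [180.0, 0.0, 180.0]
force: [-0.7, -0.3, 1.2]
grip_width: 0.0614
grasp_force: 25.0
```

```bash
python3 -m creep '{"translation":[[0,0,0.015],[0,0,0],[0,0,0]],"turn":[[0,0,0],[0,0,0],[0,0,0]],"grip":[0.6,0.6,0.6]}'
```

```text
time_s: 15.95
tool_pos: [0.6744, -0.083, 0.0228]
tool_rot: [180.0, 0.0, 180.0]
force: [-1.8, 1.2, 7.6]
grip_width: 0.0616
grasp_force: 25.0
```

Contact at 7.6 N, at the expected height. Releasing and going to red.

```bash
python3 -m creep '{"translation":[[0,0,0],[0,0,0],[0,0,0],[0,0,-0.35],[0,0,-0.4]],"turn":[[0,0,0],[0,0,0],[0,0,0],[0,0,0],[0,0,0]],"grip":[1,1,1,1,1]}'
python3 -m creep '{"translation":[[0.24,-0.52,0],[0.24,-0.52,0],[0.24,-0.52,0],[0.24,-0.5,0],[0,0,0]],"turn":[[0,0,0],[0,0,0],[0,0,0],[0,0,0],[0,0,0]],"grip":[1,1,1,1,1]}'
python3 - <<'E'
from h import *
np.set_printoptions(precision=4,suppress=True)
for n in("top","scene"):
    c=env.read_camera(n)
    for k,z in(("blue",.0655),("red",.0275)):
        for uv,a,p,q in find(c,k,z=z):
            if .4<p[0]<.75 and abs(p[1])<.3: print(n,k,np.round(uv,1),a,p,"depth",q)
E
```

```text
time_s: 16.58
tool_pos: [0.6733, -0.0829, 0.0809]
tool_rot: [-180.0, -0.1, 180.0]
force: [0.9, -0.4, 1.3]
grip_width: 0.0864
grasp_force: 0.0
time_s: 17.2
tool_pos: [0.5941, -0.2535, 0.0815]
tool_rot: [-179.8, -0.1, 179.5]
force: [0.3, 0.8, 0.2]
grip_width: 0.0873
grasp_force: 0.0
top blue [287.6 155. ] 213.5 [ 0.6744 -0.0833  0.0655] depth [ 0.6752 -0.0836  0.0615]
scene blue [204.4 171. ] 190.5 [ 0.6729 -0.0853  0.0655] depth [ 0.672  -0.0881  0.0609]
```

Blue is seated (cake z 0.0615, centred). Grasping red.

```bash
python3 -m creep '{"translation":[[0,0,0.1],[0,0,0.4],[0,0,0.45],[0,0,0.26],[0,0,0]],"turn":[[0,0,0],[0,0,0],[0,0,0],[0,0,0],[0,0,0]],"grip":[1,1,1,1,1]}'
python3 -m creep '{"translation":[[0,0,0],[0,0,0],[0,0,0],[0,0,0]],"turn":[[0,0,0],[0,0,0],[0,0,0],[0,0,0]],"grip":[0.6,0.6,0.6,0.6]}' 25
```

```text
time_s: 17.92
tool_pos: [0.5961, -0.2462, -0.0176]
tool_rot: [179.9, -0.2, -180.0]
force: [0.7, -0.7, 0.0]
grip_width: 0.0873
grasp_force: 0.0
time_s: 18.42
tool_pos: [0.5978, -0.2478, -0.0146]
tool_rot: [-180.0, 0.1, 179.9]
force: [-0.4, -0.2, 2.1]
grip_width: 0.0616
grasp_force: 25.0
```

```bash
python3 -m creep '{"translation":[[0,0,-0.4],[0,0,-0.6],[0,0,-0.32],[-0.24,0.5,0],[-0.24,0.52,0]],"turn":[[0,0,0],[0,0,0],[0,0,0],[0,0,0],[0,0,0]],"grip":[0.6,0.6,0.6,0.6,0.6]}'
python3 -m creep '{"translation":[[-0.24,0.52,0],[-0.24,0.52,0],[0,0,0.15],[0,0,0.1],[0,0,0]],"turn":[[0,0,0],[0,0,0],[0,0,0],[0,0,0],[0,0,0]],"grip":[0.6,0.6,0.6,0.6,0.6]}'
python3 -m creep '{"translation":[[0,0,0.1],[0,0,0],[0,0,0]],"turn":[[0,0,0],[0,0,0],[0,0,0]],"grip":[0.6,0.6,0.6]}'
```

```text
time_s: 19.05
tool_pos: [0.6359, -0.1661, 0.0907]
tool_rot: [180.0, 0.1, 179.8]
force: [0.7, 0.4, -0.6]
grip_width: 0.0613
grasp_force: 25.0
time_s: 19.68
tool_pos: [0.6726, -0.0851, 0.069]
tool_rot: [-180.0, -0.1, 179.8]
force: [0.6, -1.0, -1.3]
grip_width: 0.0614
grasp_force: 25.0
time_s: 20.05
tool_pos: [0.6741, -0.0833, 0.0622]
tool_rot: [180.0, 0.0, 179.9]
force: [-0.3, -0.3, -0.3]
grip_width: 0.0614
grasp_force: 25.0
```

Down 10.5 mm slowly, then small steps.

```bash
python3 -m creep '{"translation":[[0,0,0.06],[0,0,0.06],[0,0,0.03],[0,0,0]],"turn":[[0,0,0],[0,0,0],[0,0,0],[0,0,0]],"grip":[0.6,0.6,0.6,0.6]}'
python3 -m creep '{"translation":[[0,0,0.015],[0,0,0],[0,0,0]],"turn":[[0,0,0],[0,0,0],[0,0,0]],"grip":[0.6,0.6,0.6]}'
```

```text
time_s: 20.55
tool_pos: [0.674, -0.0829, 0.0499]
tool_rot: [180.0, -0.0, 180.0]
force: [0.6, -0.1, -0.9]
grip_width: 0.0615
grasp_force: 25.0
time_s: 20.92
tool_pos: [0.6743, -0.083, 0.0494]
tool_rot: [180.0, 0.0, 180.0]
force: [-1.0, 0.6, 3.0]
grip_width: 0.0613
grasp_force: 25.0
```

```bash
python3 -m creep '{"translation":[[0,0,0.01],[0,0,0],[0,0,0]],"turn":[[0,0,0],[0,0,0],[0,0,0]],"grip":[0.6,0.6,0.6]}'
python3 -m creep '{"translation":[[0,0,0],[0,0,0],[0,0,0],[0,0,-0.35],[0,0,-0.4]],"turn":[[0,0,0],[0,0,0],[0,0,0],[0,0,0],[0,0,0]],"grip":[1,1,1,1,1]}'
python3 -m creep '{"translation":[[0.18,0.68,0],[0.18,0.68,0],[0.18,0.68,0.1],[0.18,0.68,0.1],[0.18,0.68,0.1]],"turn":[[0,0,0],[0,0,0],[0,0,0],[0,0,0],[0,0,0]],"grip":[1,1,1,1,1]}'
python3 -m creep '{"translation":[[0.17,0.4,0],[0,0.27,0],[0,0,0],[0,0,0]],"turn":[[0,0,0],[0,0,0],[0,0,0],[0,0,0]],"grip":[1,1,1,1]}'
python3 - <<'E'
from h import *
np.set_printoptions(precision=4,suppress=True)
for n in("top","scene"):
    c=env.read_camera(n)
    for k,z in(("red",.0915),):
        for uv,a,p,q in find(c,k,z=z):
            if .6<p[0]<.75 and abs(p[1])<.3: print(n,k,np.round(uv,1),a,p,"depth",q)
E
```

```text
time_s: 21.3
tool_pos: [0.6744, -0.083, 0.0494]
tool_rot: [180.0, 0.0, 180.0]
force: [-2.1, 0.2, 5.9]
grip_width: 0.0615
grasp_force: 25.0
time_s: 21.92
tool_pos: [0.6734, -0.0829, 0.1077]
tool_rot: [-180.0, -0.1, 180.0]
force: [0.5, 0.1, -1.1]
grip_width: 0.0864
grasp_force: 0.0
time_s: 22.55
tool_pos: [0.6017, 0.1908, 0.0838]
tool_rot: [180.0, 0.0, 180.0]
force: [0.3, 0.9, 0.4]
grip_width: 0.0872
grasp_force: 0.0
time_s: 23.05
tool_pos: [0.59, 0.24, 0.0842]
tool_rot: [-179.9, 0.0, 179.8]
force: [-0.8, -0.6, -0.2]
grip_width: 0.0874
grasp_force: 0.0
top red [288.4 153.3] 236.5 [ 0.6738 -0.0833  0.0915] depth [ 0.6747 -0.0837  0.0868]
scene red [203.3 165.4] 219.5 [ 0.673  -0.0854  0.0915] depth [ 0.6722 -0.0879  0.0877]
```

Red is seated (cake z 0.087). Grasping yellow.

```bash
python3 -m creep '{"translation":[[0,0,0.1],[0,0,0.4],[0,0,0.45],[0,0,0.29],[0,0,0]],"turn":[[0,0,0],[0,0,0],[0,0,0],[0,0,0],[0,0,0]],"grip":[1,1,1,1,1]}'
python3 -m creep '{"translation":[[0,0,0],[0,0,0],[0,0,0],[0,0,0],[0,0,0]],"turn":[[0,0,0],[0,0,0],[0,0,0],[0,0,0],[0,0,0]],"grip":[0.6,0.6,0.6,0.6,0.6]}' 25
```

```text
time_s: 23.78
tool_pos: [0.5868, 0.2411, -0.0177]
tool_rot: [-179.9, -0.2, 179.9]
force: [-0.5, -0.3, 0.1]
grip_width: 0.0871
grasp_force: 0.0
time_s: 24.4
tool_pos: [0.5894, 0.243, -0.0142]
tool_rot: [180.0, 0.1, 180.0]
force: [-0.1, 0.4, 4.8]
grip_width: 0.0615
grasp_force: 25.0
```

```bash
python3 -m creep '{"translation":[[0,0,-0.4],[0,0,-0.6],[0,-0.2,-0.6],[-0.18,-0.6,-0.1],[-0.18,-0.65,0]],"turn":[[0,0,0],[0,0,0],[0,0,0],[0,0,0],[0,0,0]],"grip":[0.6,0.6,0.6,0.6,0.6]}'
python3 -m creep '{"translation":[[-0.18,-0.65,0],[-0.18,-0.65,0],[-0.18,-0.6,0],[-0.12,-0.42,0],[-0.05,-0.3,0]],"turn":[[0,0,0],[0,0,0],[0,0,0],[0,0,0],[0,0,0]],"grip":[0.6,0.6,0.6,0.6,0.6]}'
python3 -m creep '{"translation":[[0,0,0.1],[0,0,0.1],[0,0,0],[0,0,0]],"turn":[[0,0,0],[0,0,0],[0,0,0],[0,0,0]],"grip":[0.6,0.6,0.6,0.6]}'
```

```text
time_s: 25.02
tool_pos: [0.6182, 0.1266, 0.1221]
tool_rot: [179.9, 0.1, -179.9]
force: [-0.2, 0.3, -1.0]
grip_width: 0.0613
grasp_force: 25.0
time_s: 25.65
tool_pos: [0.6738, -0.0855, 0.1202]
tool_rot: [-180.0, -0.1, 179.8]
force: [0.9, -0.4, -0.9]
grip_width: 0.0616
grasp_force: 25.0
time_s: 26.15
tool_pos: [0.6741, -0.0814, 0.1048]
tool_rot: [180.0, -0.0, -179.9]
force: [0.4, 0.1, 0.0]
grip_width: 0.0612
grasp_force: 25.0
```

```bash
python3 -m creep '{"translation":[[0,0,0.1],[0,0,0.1],[0,0,0],[0,0,0]],"turn":[[0,0,0],[0,0,0],[0,0,0],[0,0,0]],"grip":[0.6,0.6,0.6,0.6]}'
python3 -m creep '{"translation":[[0,0,0.06],[0,0,0.05],[0,0,0],[0,0,0]],"turn":[[0,0,0],[0,0,0],[0,0,0],[0,0,0]],"grip":[0.6,0.6,0.6,0.6]}'
```

```text
time_s: 26.65
tool_pos: [0.6741, -0.0831, 0.0889]
tool_rot: [-180.0, 0.0, 179.9]
force: [-0.1, -0.3, -0.6]
grip_width: 0.0617
grasp_force: 25.0
time_s: 27.15
tool_pos: [0.6741, -0.083, 0.0801]
tool_rot: [180.0, 0.0, 180.0]
force: [-0.8, 0.5, 0.4]
grip_width: 0.0616
grasp_force: 25.0
```

```bash
python3 -m creep '{"translation":[[0,0,0.04],[0,0,0],[0,0,0]],"turn":[[0,0,0],[0,0,0],[0,0,0]],"grip":[0.6,0.6,0.6]}'
python3 -m creep '{"translation":[[0,0,0.015],[0,0,0],[0,0,0]],"turn":[[0,0,0],[0,0,0],[0,0,0]],"grip":[0.6,0.6,0.6]}'
```

```text
time_s: 27.52
tool_pos: [0.6741, -0.083, 0.0768]
tool_rot: [180.0, -0.0, 180.0]
force: [0.8, -0.2, -0.5]
grip_width: 0.0614
grasp_force: 25.0
time_s: 27.9
tool_pos: [0.6743, -0.083, 0.0759]
tool_rot: [180.0, 0.0, 180.0]
force: [0.2, -0.1, 1.3]
grip_width: 0.0616
grasp_force: 25.0
```

```bash
python3 -m creep '{"translation":[[0,0,0.012],[0,0,0],[0,0,0]],"turn":[[0,0,0],[0,0,0],[0,0,0]],"grip":[0.6,0.6,0.6]}'
python3 -m creep '{"translation":[[0,0,0],[0,0,0],[0,0,0],[0,0,-0.35],[0,0,-0.35]],"turn":[[0,0,0],[0,0,0],[0,0,0],[0,0,0],[0,0,0]],"grip":[1,1,1,1,1]}'
python3 -m creep '{"translation":[[0.5,0.15,0],[0.58,0.18,0],[0.58,0.18,0.1],[0.58,0.18,0.2],[0.4,0.12,0.2]],"turn":[[0,0,0],[0,0,0],[0,0,0],[0,0,0],[0,0,0]],"grip":[1,1,1,1,1]}'
python3 -m creep '{"translation":[[0.24,0.07,0.1],[0,0,0],[0,0,0],[0,0,0]],"turn":[[0,0,0],[0,0,0],[0,0,0],[0,0,0]],"grip":[1,1,1,1]}'
python3 - <<'E'
from h import *
np.set_printoptions(precision=4,suppress=True)
for n in("top","scene"):
    c=env.read_camera(n)
    for k,z in(("yellow",.1175),):
        for uv,a,p,q in find(c,k,z=z):
            if .6<p[0]<.75 and abs(p[1])<.3: print(n,k,np.round(uv,1),a,p,"depth",q)
E
```

```text
time_s: 28.28
tool_pos: [0.6744, -0.083, 0.0758]
tool_rot: [180.0, 0.1, 180.0]
force: [-0.9, 0.6, 4.7]
grip_width: 0.061
grasp_force: 25.0
time_s: 28.9
tool_pos: [0.6736, -0.0829, 0.1306]
tool_rot: [-180.0, -0.1, 180.0]
force: [0.5, 1.1, -0.4]
grip_width: 0.0866
grasp_force: 0.0
time_s: 29.52
tool_pos: [0.4609, -0.0172, 0.0901]
tool_rot: [179.9, -0.0, -180.0]
force: [0.5, -0.8, 1.5]
grip_width: 0.0868
grasp_force: 0.0
time_s: 30.02
tool_pos: [0.445, -0.0128, 0.0832]
tool_rot: [-180.0, 0.1, 179.9]
force: [0.2, -0.0, -0.4]
grip_width: 0.0871
grasp_force: 0.0
top yellow [289.2 151.1] 278.0 [ 0.6741 -0.0833  0.1175] depth [ 0.6754 -0.0838  0.1115]
scene yellow [201.3 158.5] 189.5 [ 0.6733 -0.0895  0.1175] depth [ 0.6724 -0.0924  0.1131]
```

Yellow is seated (cake z 0.112). Grasping the white lid 2–3 mm lower, as it is shorter.

```bash
python3 -m creep '{"translation":[[0,0,0.2],[0,0,0.4],[0,0,0.4],[0,0,0.2],[0,0,0.07]],"turn":[[0,0,0],[0,0,0],[0,0,0],[0,0,0],[0,0,0]],"grip":[1,1,1,1,1]}'
python3 -m creep '{"translation":[[0,0,0],[0,0,0],[0,0,0],[0,0,0],[0,0,0]],"turn":[[0,0,0],[0,0,0],[0,0,0],[0,0,0],[0,0,0]],"grip":[0.6,0.6,0.6,0.6,0.6]}' 25
```

```text
time_s: 30.75
tool_pos: [0.443, -0.0127, -0.02]
tool_rot: [-179.9, -0.1, 179.9]
force: [0.5, -0.1, -0.3]
grip_width: 0.087
grasp_force: 0.0
time_s: 31.38
tool_pos: [0.4444, -0.0122, -0.0183]
tool_rot: [180.0, 0.1, 180.0]
force: [-1.8, 0.7, 4.9]
grip_width: 0.0603
grasp_force: 25.0
```

```bash
python3 -m creep '{"translation":[[0,0,-0.35],[0,0,-0.5],[0,0,-0.6],[-0.2,-0.06,-0.5],[-0.5,-0.15,-0.1]],"turn":[[0,0,0],[0,0,0],[0,0,0],[0,0,0],[0,0,0]],"grip":[0.6,0.6,0.6,0.6,0.6]}'
python3 -m creep '{"translation":[[-0.55,-0.17,0],[-0.55,-0.17,0],[-0.5,-0.15,0],[-0.38,-0.12,0],[-0.2,-0.06,0]],"turn":[[0,0,0],[0,0,0],[0,0,0],[0,0,0],[0,0,0]],"grip":[0.6,0.6,0.6,0.6,0.6]}'
python3 -m creep '{"translation":[[0,0,0.1],[0,0,0.1],[0,0,0],[0,0,0]],"turn":[[0,0,0],[0,0,0],[0,0,0],[0,0,0]],"grip":[0.6,0.6,0.6,0.6]}'
```

```text
time_s: 32.0
tool_pos: [0.5014, -0.0283, 0.1483]
tool_rot: [179.8, 0.3, -179.9]
force: [-0.3, 0.5, 0.1]
grip_width: 0.0605
grasp_force: 25.0
time_s: 32.62
tool_pos: [0.675, -0.0836, 0.1439]
tool_rot: [-179.9, -0.1, 179.9]
force: [0.0, 0.7, -0.4]
grip_width: 0.0606
grasp_force: 25.0
time_s: 33.12
tool_pos: [0.6737, -0.0826, 0.1294]
tool_rot: [180.0, 0.0, 180.0]
force: [-0.7, 0.2, -0.4]
grip_width: 0.0606
grasp_force: 25.0
```

```bash
python3 -m creep '{"translation":[[0,0,0.12],[0,0,0.1],[0,0,0],[0,0,0]],"turn":[[0,0,0],[0,0,0],[0,0,0],[0,0,0]],"grip":[0.6,0.6,0.6,0.6]}'
python3 -m creep '{"translation":[[0,0,0.06],[0,0,0.05],[0,0,0],[0,0,0]],"turn":[[0,0,0],[0,0,0],[0,0,0],[0,0,0]],"grip":[0.6,0.6,0.6,0.6]}'
```

```text
time_s: 33.62
tool_pos: [0.6741, -0.083, 0.1115]
tool_rot: [-180.0, -0.0, 180.0]
force: [0.2, 0.2, -0.1]
grip_width: 0.0605
grasp_force: 25.0
time_s: 34.12
tool_pos: [0.6741, -0.083, 0.1027]
tool_rot: [180.0, 0.0, 180.0]
force: [-0.3, 0.2, 0.1]
grip_width: 0.0601
grasp_force: 25.0
```

```bash
python3 -m creep '{"translation":[[0,0,0.04],[0,0,0],[0,0,0]],"turn":[[0,0,0],[0,0,0],[0,0,0]],"grip":[0.6,0.6,0.6]}'
python3 -m creep '{"translation":[[0,0,0.015],[0,0,0],[0,0,0]],"turn":[[0,0,0],[0,0,0],[0,0,0]],"grip":[0.6,0.6,0.6]}'
python3 -m creep '{"translation":[[0,0,0.012],[0,0,0],[0,0,0]],"turn":[[0,0,0],[0,0,0],[0,0,0]],"grip":[0.6,0.6,0.6]}'
```

```text
time_s: 34.5
tool_pos: [0.6741, -0.083, 0.0995]
tool_rot: [180.0, 0.0, 180.0]
force: [-0.1, -0.1, -0.5]
grip_width: 0.0606
grasp_force: 25.0
time_s: 34.88
tool_pos: [0.6741, -0.083, 0.0983]
tool_rot: [180.0, 0.0, 180.0]
force: [0.1, 0.8, 0.8]
grip_width: 0.0607
grasp_force: 25.0
time_s: 35.25
tool_pos: [0.6743, -0.083, 0.0978]
tool_rot: [180.0, 0.0, 180.0]
force: [-0.5, 0.6, 2.5]
grip_width: 0.0605
grasp_force: 25.0
```

Contact at the expected height. Releasing, backing up and away, and checking.

```bash
python3 -m creep '{"translation":[[0,0,0.01],[0,0,0],[0,0,0]],"turn":[[0,0,0],[0,0,0],[0,0,0]],"grip":[0.6,0.6,0.6]}'
python3 -m creep '{"translation":[[0,0,0],[0,0,0],[0,0,0],[0,0,-0.3],[0,0,-0.5]],"turn":[[0,0,0],[0,0,0],[0,0,0],[0,0,0],[0,0,0]],"grip":[1,1,1,1,1]}'
python3 -m creep '{"translation":[[0.3,0.4,0],[0.3,0.5,0],[0.3,0.5,0],[0.3,0.5,0],[0,0,0]],"turn":[[0,0,0],[0,0,0],[0,0,0],[0,0,0],[0,0,0]],"grip":[1,1,1,1,1]}'
python3 - <<'E'
from h import *
np.set_printoptions(precision=4,suppress=True)
fs=[]
for n in("top","scene"):
    c=env.read_camera(n); f=c["frame"][:,:,::-1]
    fs.append(cv2.resize(f[110:210,235:335] if n=="top" else f[110:210,155:255],(400,400),interpolation=2))
    for uv,a,p,q in find(c,"lid",z=.139):
        if .6<p[0]<.75 and abs(p[1]+.08)<.1:
            print(n,np.round(uv,1),a,p,q)
            print([point(c,(uv[0]+d,uv[1]+e))[2] for d,e in((-7,0),(7,0),(0,-5),(0,5))])
cv2.imwrite("pics/end.png",np.hstack(fs)); cv2.imwrite("pics/endtop.png",cv2.resize(env.read_camera("top")["frame"][:,:,::-1],(640,480)))
E
```

```text
time_s: 35.62
tool_pos: [0.6745, -0.083, 0.0978]
tool_rot: [180.0, 0.1, 180.0]
force: [-2.2, 0.6, 6.2]
grip_width: 0.0602
grasp_force: 25.0
time_s: 36.25
tool_pos: [0.6727, -0.0826, 0.1592]
tool_rot: [180.0, -0.2, 180.0]
force: [0.8, 0.8, 0.1]
grip_width: 0.0866
grasp_force: 0.0
time_s: 36.88
tool_pos: [0.5764, 0.0743, 0.1602]
tool_rot: [179.8, -0.1, -179.6]
force: [0.5, 0.5, 0.5]
grip_width: 0.0874
grasp_force: 0.0
top [290.3 149.2] 423.5 [ 0.6746 -0.0841  0.139 ] [ 0.6745 -0.084   0.1396]
[np.float64(0.1396698583853746), np.float64(0.13977223304722902), np.float64(0.1394799803022406), np.float64(0.13929578160691777)]
scene [205.2 155. ] 181.0 [ 0.6652 -0.0793  0.139 ] [ 0.6654 -0.0787  0.1399]
[np.float64(0.1393127946496858), np.float64(0.139766986383619), np.float64(0.139766193217855), np.float64(0.1390405763863687)]
```

View pics/end.png

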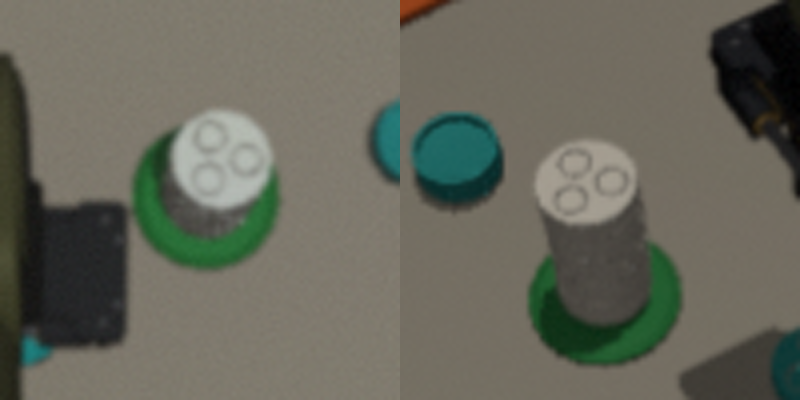

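View pics/endtop.png

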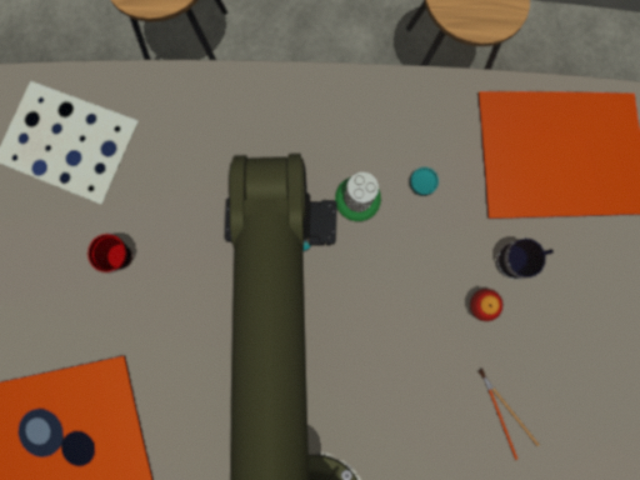

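The pictures show the tower closed and straight, with its lid at (362,187) in the full top view. The lid top is level at z 0.139–0.140, the full height. The pot (108,253), mug (523,258) and apple (487,305) are where they started, and the arm is clear.

```bash
python3 -m creep '{"translation":[[0,0,0],[0,0,0],[0,0,0]],"turn":[[0,0,0],[0,0,0],[0,0,0]],"grip":[1,1,1]}'; python3 -c "
from cell import env
print(env.sign_off())"
```

```text
time_s: 37.4
tool_pos: [0.5784, 0.0684, 0.1605]
tool_rot: [-180.0, -0.0, 179.9]
force: [0.6, 0.5, 0.6]
grip_width: 0.0871
grasp_force: 0.0
the job is handed in; nothing more can be done
None
```

The paint tower is rebuilt on its green base (black, blue, red, yellow, then the white lid), level and fully home at 139 mm, handed in at 37.4 s with the water pot, mug and apple where they stood and the turquoise look-alikes left alone.

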